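# Hold a thermocouple centred in a tube furnace

## Robot

A 7-joint arm with a two-finger parallel gripper is mounted at the origin on a cart in front of the work surface, level with it; the furniture and walls round the work are solid. World frame = base frame: x ahead of the robot, y to its left, z up, the work surface at z = 0. Lengths are in m, angles in rad, forces in N, time in s.
With the tool pointing down it reaches from about 0.4 to 0.925 m from the base axis. Payload 5.6 kg.
Tool frame: the origin (TCP) lies on the centre line of the jaws, within the pads' length; the fingertips stand 22 mm ahead of it and the grasp point (between the pads) lies 3 mm ahead of it; z points along the fingers, y is the line along which they close (so a half turn about z gives the same grasp; the last joint's range is limited). The gripper opens to 85 mm and grips with 20 to 120 N. Pads are 22 mm wide; open, the fingers measure 114 mm over their backs; the gripper's body (76 mm by 85 mm) begins 54 mm behind the grasp point. The pads swing forward as they close: fully open they stand 13 mm farther back than shut.
Start: joints at [-1.35, 0.468, -0.012, 1.603, 0.006, 1.071, -0.056], TCP at [0.17, 0.628, 0.253] pointing down, gripper open.
Joint ranges: [-2.53, 2.53], [-0.31, 2.02], [-1.57, 1.55], [0.28, 2.44], [-1.29, 4.43], [0.15, 1.84], [-2.92, 2.92]. Speed limits (rad/s): [2.57, 2.57, 3.14, 3.14, 3.14, 3.14, 3.14].

## Interface

Orientations are given as a unit quaternion [x, y, z, w].
In Python, from workcell import readout, cams, close_job gives the robot as it stands. The module is installed in compiled form; this text tells all that it offers.
- The arm moves only by the shell command python3 -m crank 'ROWS' [FORCE]. ROWS is a JSON object of lists of equal length, an entry for each row: "angular": the turn, a rotation vector about the tool's x, y, z normalised to -1 to 1, where 1 is pi/4 rad, a list of three; "xyz": the shift along the tool's x, y, z normalised to -1 to 1, where 1 is 0.1 m, a list of three; "fingers": the gripper command: -1 is shut, 1 is fully open, values between are in proportion. A call has 1 to 8 rows; each row is the pose to reach, as a shift and turn from the pose commanded when the call began, along the tool's axes at that moment; what a row does not reach only later rows make up. A row lasts 1/10 s, in which the tool goes at most 50 mm and 8.59 degrees, less where a joint would pass 70% of its speed; a pose out of reach is approached as far as the arm can. A call with a number of a shift or a turn outside -1 to 1 is refused whole. A call with a gripper value outside its range is refused whole. The fingers move at their own pace and stop on an object; FORCE is the grip in N (left out, the last holds). Time passes only in rows, so rows that repeat a pose let the fingers close. It gives the time, the measured TCP pose, the force, the opening and the grip force at its end, in the units of the state.
- readout.get_state(): the state, without advancing time (a new reading comes with each control period).
- cams.camera(name): name is "scene" or "side" or "wrist"; returns a dict with "image" (480x640x3 uint8, blue, green, red), "intrinsics" (3x3 intrinsics, pixels), "k1" (the pictures are not rectified: a ray, as slopes to the right and down, at radius r is drawn at 1 + k1 r^2 times it, then the intrinsics apply), "R" (3x3) and "t" (3): a world point X has camera coordinates R X + t. Camera axes: x right, y down, z forward; pixel columns grow to the right and rows downward; lengths in m; the calibration is good to about 2 mm. A picture is of the moment at which its call begins. There is no depth.
- close_job(): hands the job in; it is judged then, once.
The state is a dict: "time_s": time; "q": joint angles; "joint_velocities": joint speeds; "joint_efforts": joint torques, N m; "eef_pos": TCP position; "ee_rot": TCP orientation; "ft_force": force on the tool from outside, world axes, zero at the start; "moment": the same for the moment, N m; "opening": finger opening in m; "grasp_force": force on a finger pad.
Only numpy, scipy, OpenCV 4.12 (cv2) and the standard library are available. Lean on these libraries where they do the work, as an engineer would, in place of code of your own. Each camera call takes 0.05 s, during which the arm holds its last target. There are 200 camera calls.

## Task

Swing the round steel cover on top of the small cold tube furnace well aside, clear of the tube's mouth. Then take the thermocouple probe by its grip out of its stand and lower its rod down the middle of the furnace's fragile ceramic tube, without ever touching the tube, the cover or any other part of the furnace with the probe, until the small steel collar on the rod is level with the rim of the tube. Finish while still holding the probe there, upright, still and centred in the tube so that a colleague can clamp it, and leave the crucibles, the weighing boat and the combustion vessel where they are.

Things in the scene. Friction and masses are not known exactly. Their poses are not given: they have to be found in the camera images.
- furnace: small tube furnace, a white box 150 x 150 mm, fixed; top plate at 114 mm, grey control panel on its front (-x of its frame). Origin: centre of its underside on the worktop, z up. In its middle an upright ceramic tube, open at the top: bore 24 mm, wall 5 mm, rim 120 mm above the worktop, closed floor 16 mm above the worktop (104 mm deep).
- tube_mouth (a point): centre of the open mouth of the furnace's ceramic tube, on the bore's axis and level with its rim (120 mm above the worktop); same axes as the furnace.
- cover (a joint): steel cover disc of the furnace tube, 48 mm diameter, 3 mm thick, 2 mm above the rim, on an arm swinging level about a post. In rad: 0 = centred over the tube (closed), 1.57 = stop, fully aside over the furnace's +y edge; positive is clockwise seen from above. Starts at 0 to 0.25. Friction alone (0.06 N m, about 1 N at the knob) keeps it where it is left; no spring.
- cover_knob (a point): middle of the black knob that stands on the centre of the cover disc: 16 mm diameter, round, 19 mm high, from 128 to 147 mm above the worktop (this point at 138 mm); when aside it still stands 27 mm higher than the tube's rim; the disc's upper face is at 125 mm. It is 63.6 mm from cover_hinge.
- cover_hinge (a point): axis of the cover's upright hinge, on the furnace's top plate at +45, +45 mm from the tube's axis in the furnace's frame, 122 mm above the worktop. The hinge boss round it is 20 mm in diameter, its top 132 mm above the worktop.
- stand: parking stand of the probe, fixed: round dark foot of 84 mm diameter, 12 mm thick, with an upright aluminium tube in its middle, 17 mm outside, 10 mm bore, open top 108 mm above the worktop. Origin: centre of its underside, on the tube's axis, z up.
- probe: thermocouple probe, 210 mm long, about 0.09 kg, loose. Origin: tip of its rod; z along the rod to the grip. From the tip: steel rod 7 mm diameter to 130 mm, with a 14 mm diameter collar at 92-98 mm; cone; round grey grip 20 mm diameter at 142-198 mm; black cap 25 mm to 210 mm. Starts upright in the stand, collar on the stand tube's top, tip 16 mm above the worktop; lift straight up 95 mm or more.
- probe_collar (a point): centre of the steel collar on the probe's axis, 95 mm above its tip.
- probe_grip (a point): centre of the probe's round grip on its axis, 176 mm above its tip; the place to take it, 20 mm wide from any side; the cap ends 34 mm above this point.
- crucible_1: small metal crucible, 27 mm diameter, 14 mm high, standing on the worktop; leave it alone. Origin: centre of its underside.
- crucible_2: another small metal crucible, 27 mm diameter, 14 mm high; leave it alone. Origin: centre of its underside.
- weigh_boat: white weighing boat, 62 x 62 x 14 mm; leave it alone. Origin: centre of its underside.
- vessel_a: tall steel combustion vessel, 80 mm diameter, 202 mm high; leave it alone. Origin: centre of its underside.
Things that resemble listed ones, but are neither listed nor needed, are in the scene too. There is more than one size of the probe; the one meant has the size given above. Leave any pink or red look-alike of the stand alone.

How it is judged:
On the way, in this order (a step that is already met when the one before it is completed fails the run):
1. the cover is swung clear of the tube's mouth while the probe still stands in its stand (value of joint cover above 0.9 rad and horizontal distance between probe and stand below 0.01 m and height (world z) of probe below 0.03 m), for 0.2 s.
2. the probe is drawn out of its stand, upright in the fingers (height (world z) of probe above 0.112 m and angle between probe's own z axis and vertical below 0.26 rad and contact force between the fingers and probe above 1 N), for 0.1 s.
3. the rod has entered the mouth of the furnace tube from above (z of probe in the frame of tube_mouth below -0.01 m and horizontal distance between probe and tube_mouth below 0.009 m), for 0.1 s.
At the end, for the whole second after the job is handed in: Probe held still, touching only the fingers: collar level with the rim within 6 mm and within 3 mm of the tube axis, tip within 4 mm of it, upright within 0.06 rad; cover aside by over 0.9 rad; crucibles, weighing boat and vessel within 30 mm of their places (z of probe_collar in the frame of tube_mouth between -0.006 and 0.006 m and horizontal distance between probe_collar and tube_mouth below 0.003 m and horizontal distance between probe and tube_mouth below 0.004 m and angle between probe's own z axis and vertical below 0.06 rad and contact force between probe and furnace below 0.2 N and contact force between the fingers and probe above 1 N and linear speed of probe below 0.01 m/s and value of joint cover above 0.9 rad and not (distance of crucible_1 from where it was at the start of the episode above 0.03 m) and not (distance of crucible_2 from where it was at the start of the episode above 0.03 m) and not (distance of weigh_boat from where it was at the start of the episode above 0.03 m) and not (distance of vessel_a from where it was at the start of the episode above 0.03 m)); the arm keeps its last pose, push and grip.
It fails at once if the probe touches the furnace, its tube or its cover (contact force between probe and furnace above 0.5 N).
It fails at once if a bystander (crucible, weighing boat, combustion vessel) is pushed away or knocked over (distance of any of crucible_1, crucible_2, weigh_boat, vessel_a from where it was at the start of the episode above 0.03 m or angle between vessel_a's own z axis and vertical above 0.3 rad).
It also fails if it takes over 72 s, if anything falls off the work surface, if the arm or the gripper's body presses on something with over 40 N, if the wrist force passes 120 N, or if a joint passes its speed limit or range.

## Working session

There is one attempt and no reset: what is moved stays moved. The work goes in short steps, Python scripts to look and compute and a shell command to move; the robot and the scene stay as the last step left them, time stands still between calls to the robot, and variables do not carry over. Pictures are saved under pics/ and viewed, at most 10 in all, crops included, and the job is handed in when it is done.

```bash
mkdir -p pics; cat > h.py <<'E'
import numpy as np, cv2
from scipy.spatial.transform import Rotation as Ro
from workcell import readout, cams
def snap(n,f=None):
    c=cams.camera(n); 
    if f: cv2.imwrite('pics/'+f,c['image'])
    return c
def proj(c,X):
    p=np.asarray(c['R'])@np.asarray(X,float)+np.asarray(c['t']); s=p[:2]/p[2]; s=s*(1+c['k1']*(s@s))
    K=np.asarray(c['intrinsics']); return K[:2,:2]@s+K[:2,2]
def ray(c,uv):
    K=np.asarray(c['intrinsics']); d=np.linalg.solve(K[:2,:2],np.array(uv,float)-K[:2,2]); s=d.copy()
    for _ in range(30): s=d/(1+c['k1']*(s@s))
    R=np.asarray(c['R']); o=-R.T@np.asarray(c['t']); v=R.T@np.array([s[0],s[1],1]); return o,v/np.linalg.norm(v)
def atz(c,uv,z):
    o,v=ray(c,uv); return o+v*(z-o[2])/v[2]
def tool(target,yaw_R=None):
    s=readout.get_state(); R=Ro.from_quat(s['ee_rot']); return R.inv().apply(np.array(target)-s['eef_pos'])/0.1
E
python3 - <<'E'
from h import *
s=readout.get_state(); print(s); 
for n in('scene','side','wrist'):
    c=snap(n,n+'0.png'); print(n,c['intrinsics'],c['k1'],-np.array(c['R']).T@c['t'],np.array(c['R'])[2])
    import pickle; pickle.dump(c,open(n+'0.pkl','wb'))
E
```

```text
{'time_s': 0.0, 'q': array([-1.35002289,  0.46837062, -0.01162187,  1.60369541,  0.00597189,
        1.07138706, -0.05628141]), 'joint_velocities': array([ 0.00106816, -0.00014853, -0.00140203, -0.00117304, -0.00107262,
       -0.00052328,  0.00034067]), 'joint_efforts': array([ 2.48046845e-04, -5.32381618e+01,  2.19696842e-02, -2.51299131e+01,
        1.15582507e-02,  7.71058782e-03,  3.61977141e-05]), 'eef_pos': array([0.16937451, 0.62697231, 0.25231284]), 'ee_rot': array([ 1.31525211e-01,  9.91312406e-01, -9.09887741e-04, -7.35184572e-05]), 'ft_force': array([ 0.21292853, -0.5962304 ,  0.0472705 ]), 'moment': array([ 0.05962655, -0.01614777, -0.01535238]), 'grasp_force': 0.0, 'opening': 0.08561113324910043}
scene [[567.25964906   0.         320.23622733]
 [  0.         567.25964906 240.16918366]
 [  0.           0.           1.        ]] -0.1462683231565749 [-0.29958489 -0.7756467   0.83913061] [ 0.66050676  0.52068752 -0.5409393 ]
side [[562.9343898    0.         321.83631003]
 [  0.         562.9343898  250.81211524]
 [  0.           0.           1.        ]] -0.04992583613702451 [ 0.3446608  -1.27645435  0.91954529] [ 0.15089301  0.83133365 -0.53489781]
wrist [[337.76725435   0.         318.83296089]
 [  0.         337.76725435 245.88620768]
 [  0.           0.           1.        ]] -0.0546185431022974 [0.10472588 0.64306754 0.37241146] [ 0.25300137 -0.07108247 -0.96485107]
```

View pics/scene0.png

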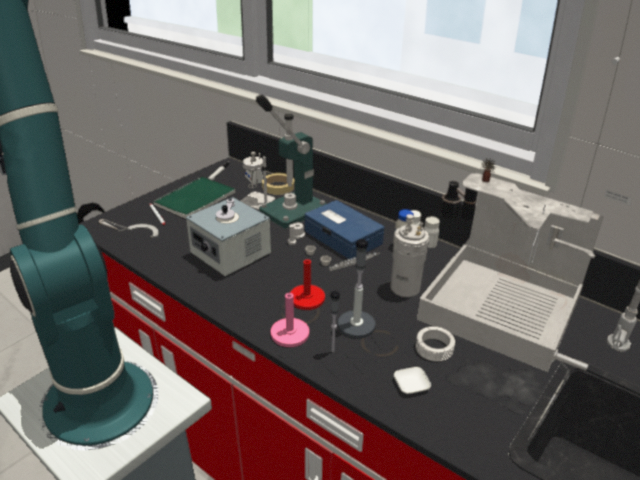

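View pics/side0.png

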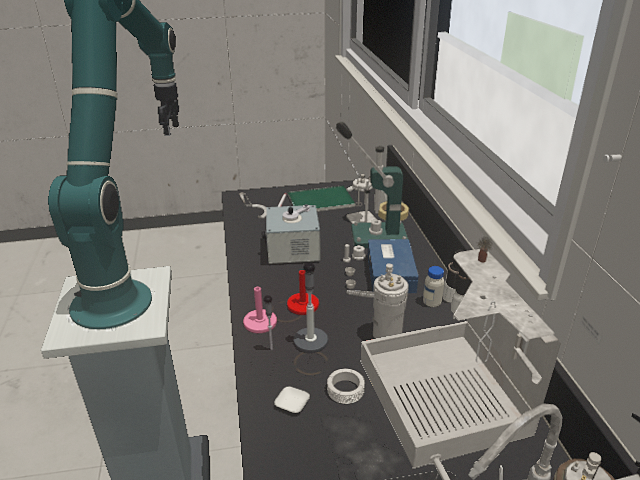

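Candidates for the probe are the tall one in the dark-footed stand (scene 361,250; side 310,268) and the smaller one (scene 335,297; side 268,300). The red and pink stands (scene 307,285 and 290,320) are decoys. I choose the one in the dark stand and will check it in a crop.

```bash
python3 - <<'E'
import cv2,numpy as np
s=cv2.imread('pics/scene0.png');d=cv2.imread('pics/side0.png')
f=lambda im,x,y:cv2.resize(im[y:y+75,x:x+100],(400,300),interpolation=cv2.INTER_CUBIC)
g=lambda im,x,y:cv2.resize(im[y:y+120,x:x+160],(400,300),interpolation=cv2.INTER_CUBIC)
cv2.imwrite('pics/crop1.png',np.vstack([np.hstack([f(s,180,195),g(s,270,230)]),np.hstack([f(d,245,200),g(d,230,250)])]))
E
```

```text
(no output)
```

View pics/crop1.png

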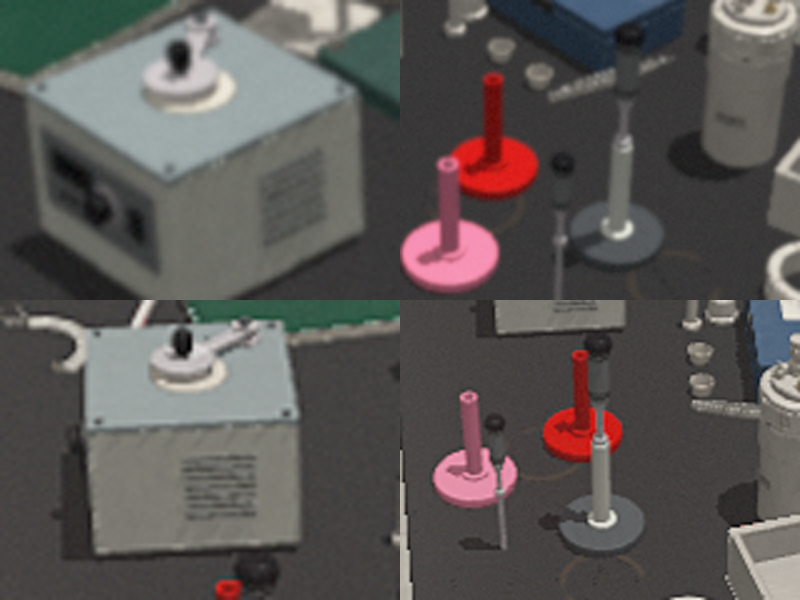

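The top-left crop shows the furnace with its cover slightly open, leaving the rim visible on one side, and the knob at scene (225,209). The right crops show the long probe sitting in the dark stand; the small one stands free by the pink stand. Next I triangulate.

```bash
python3 - <<'E'
from h import *; import pickle
s,d=[pickle.load(open(n+'0.pkl','rb')) for n in('scene','side')]
def tri(a,b):
    (o1,v1),(o2,v2)=ray(s,a),ray(d,b); A=np.stack([v1,-v2],1); t=np.linalg.lstsq(A,o2-o1,rcond=None)[0]
    p,q=o1+t[0]*v1,o2+t[1]*v2; return (p+q)/2,np.linalg.norm(p-q)
np.set_printoptions(precision=4,suppress=True)
print('cap',tri((361.2,245),(309.2,268.4)),atz(s,(361.2,245),.22),atz(d,(309.2,268.4),.22))
print('foot',atz(s,(356.8,323.6),.012),atz(d,(310.8,338.8),.012))
print('knob',tri((224.75,209),(290.75,210.7)),atz(s,(224.75,209),.138),atz(d,(290.75,210.7),.138))
S=np.array([atz(s,p,.114) for p in [(188.75,217),(222,239.5),(269.5,217.5),(231,198)]])
D=np.array([atz(d,p,.114) for p in [(267.5,207.5),(265.7,231.2),(319,229.5),(316.75,205.5)]])
for P in (S,D): print(P[:,:2],P.mean(0)[:2],[np.linalg.norm(P[i]-P[i-1]).round(4) for i in range(4)], np.arctan2(*(P[2]-P[1])[1::-1]))
print('smallprobe',atz(s,(333,352),0),'vessel',atz(s,(407,290),0),'pink',atz(s,(290,332),.012),'red',atz(s,(307,296),.012))
E
```

```text
cap (array([ 0.5022, -0.2488,  0.2151]), np.float64(0.0006307923708401487)) [ 0.4954 -0.2533  0.22  ] [ 0.5012 -0.2554  0.22  ]
foot [ 0.4978 -0.2542  0.012 ] [ 0.5018 -0.2522  0.012 ]
knob (array([0.5161, 0.1735, 0.1367]), np.float64(0.0004582971661704378)) [0.5143 0.1714 0.138 ] [0.5159 0.1716 0.138 ]
[[0.4551 0.2437]
 [0.4377 0.1015]
 [0.5853 0.0859]
 [0.5938 0.2348]] [0.518  0.1665] [np.float64(0.1389), np.float64(0.1433), np.float64(0.1484), np.float64(0.1492)] -0.10540604146223495
[[0.4543 0.2504]
 [0.4346 0.1084]
 [0.5847 0.0885]
 [0.604  0.2339]] [0.5194 0.1703] [np.float64(0.1506), np.float64(0.1433), np.float64(0.1514), np.float64(0.1466)] -0.13144482565359278
smallprobe [ 0.4037 -0.2612  0.    ] vessel [ 0.6872 -0.2687  0.    ] pink [ 0.3828 -0.1595  0.012 ] red [ 0.5023 -0.1073  0.012 ]
```

View pics/wrist0.png

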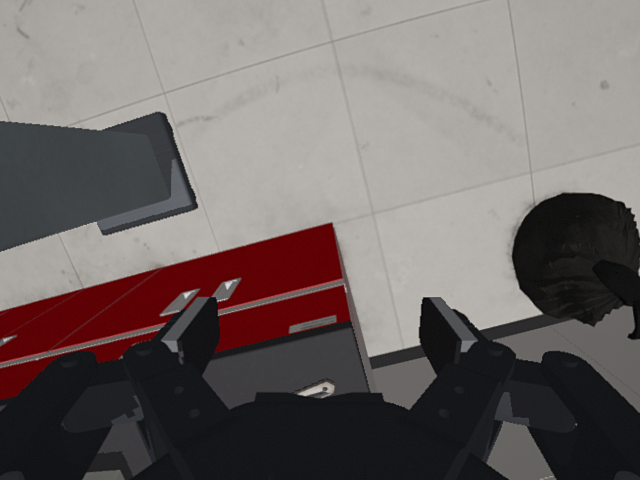

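The wrist view shows only floor, cart and the open fingers. The furnace is at about (0.519, 0.168) with a yaw of -0.12. The hinge is at about (0.569, 0.207), the knob at (0.515, 0.172), and the stand at (0.50, -0.253). The measured heights agree with the given sizes, so I move above the furnace.

```bash

python3 -m crank '{"xyz":[[-0.3,-0.2,-0.05],[-0.6,-0.45,-0.1],[-0.9,-0.7,-0.1],[-0.9,-0.7,-0.1]],"angular":[[0,0,0],[0,0,0],[0,0,0],[0,0,0]],"fingers":[1,1,1,1]}' 20
python3 -m crank '{"xyz":[[-0.3,-0.2,-0.05],[-0.6,-0.45,-0.1],[-0.9,-0.7,-0.1],[-0.9,-0.7,-0.1]],"angular":[[0,0,0],[0,0,0],[0,0,0],[0,0,0]],"fingers":[1,1,1,1]}'
python3 -m crank '{"xyz":[[-0.3,-0.2,-0.05],[-0.6,-0.45,-0.1],[-0.9,-0.7,-0.1],[-0.9,-0.7,-0.1]],"angular":[[0,0,0],[0,0,0],[0,0,0],[0,0,0]],"fingers":[0,0,0,0]}'
python3 -m crank '{"xyz":[[-0.3,-0.2,-0.05],[-0.6,-0.45,-0.1],[-0.9,-0.7,-0.1],[-0.9,-0.7,-0.1]],"angular":[[0,0,0],[0,0,0],[0,0,0],[0,0,0]],"fingers":[0,0,0,0]}'
python3 -m crank '{"xyz":[[-0.3,-0.2,-0.05],[-0.6,-0.45,-0.1],[-0.9,-0.7,-0.1],[-0.9,-0.7,-0.1],[-0.9,-0.7,-0.1]],"angular":[[0,0,0],[0,0,-0.1],[0,0,-0.2],[0,0,-0.34],[0,0,-0.34]],"fingers":[0,0,0,0,0]}'
python3 - <<'E'
from h import *; import pickle
s=readout.get_state(); print(s['time_s'],s['eef_pos'],Ro.from_quat(s['ee_rot']).as_matrix(),s['opening'])
c=snap('wrist','w1.png'); pickle.dump(c,open('w1.pkl','wb')); print(proj(c,[.515,.1715,.138]),proj(c,[.519,.168,.12]),proj(c,[.569,.207,.132]))
E
```

```text
time_s: 0.55
eef_pos: [0.243, 0.5319, 0.2634]
ee_rot: [0.136, 0.991, -0.001, 0.001]
ft_force: [0.5, 0.2, 1.2]
opening: 0.0856
grasp_force: 0.0
time_s: 0.95
eef_pos: [0.3106, 0.4411, 0.2734]
ee_rot: [0.135, 0.991, -0.001, 0.001]
ft_force: [0.4, 0.1, 0.0]
opening: 0.0854
grasp_force: 0.0
time_s: 1.35
eef_pos: [0.3786, 0.3504, 0.2835]
ee_rot: [0.135, 0.991, -0.001, 0.001]
ft_force: [-0.1, 0.2, 0.4]
opening: 0.0428
grasp_force: 0.0
time_s: 1.75
eef_pos: [0.4468, 0.2596, 0.2935]
ee_rot: [0.135, 0.991, -0.001, 0.001]
ft_force: [-0.8, -0.6, -0.1]
opening: 0.0425
grasp_force: 0.0
time_s: 2.25
eef_pos: [0.5127, 0.173, 0.3029]
ee_rot: [-0.001, 1.0, 0.0, -0.0]
ft_force: [-1.5, 0.1, 0.2]
opening: 0.0428
grasp_force: 0.0
2.25 [0.51266309 0.17302322 0.30291005] [[-9.99995347e-01 -2.96335626e-03 -7.24526936e-04]
 [-2.96359767e-03  9.99995553e-01  3.32355210e-04]
 [ 7.23538827e-04  3.34500870e-04 -9.99999682e-01]] 0.042820680175570544
[319.06652157 237.00482554] [315.26222128 236.59649079] [357.10297827 292.1506097 ]
```

View pics/w1.png

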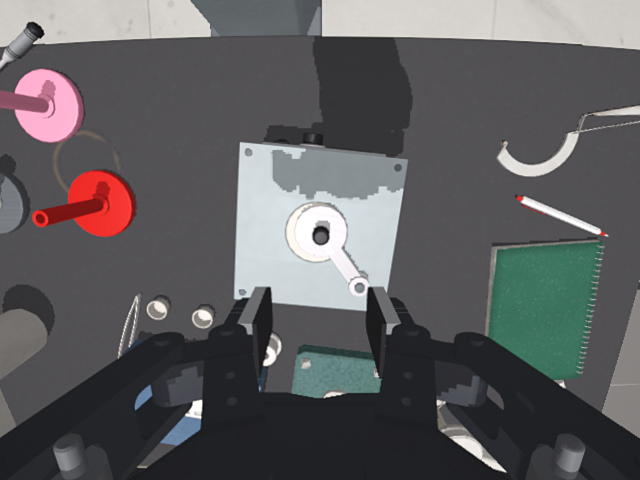

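The wrist view has the knob at (321,236) and the hinge at (360,287), close to the predictions. The tube ring shows at the left of the disc and the stand's foot is at the left edge of the picture. I descend with the knob caged between the half-open fingers.

```bash

python3 -m crank '{"xyz":[[-0.02,0,0.25],[-0.02,0,0.5],[-0.02,0,0.75],[-0.02,0,1.0],[-0.02,0,1.0]],"angular":[[0,0,0],[0,0,0],[0,0,0],[0,0,0],[0,0,0]],"fingers":[0,0,0,0,0]}'
python3 -m crank '{"xyz":[[0,0,0.15],[0,0,0.3],[0,0,0.45],[0,0,0.52],[0,0,0.52]],"angular":[[0,0,0],[0,0,0],[0,0,0],[0,0,0],[0,0,0]],"fingers":[0,0,0,0,0]}'
python3 -c "
from h import *
c=snap('wrist','w2.png');i=c['image'];d=snap('side')['image'];cv2.imwrite('pics/c2.png',np.hstack([i[200:440,160:480],cv2.resize(d[160:250,240:360],(320,240))]))"
```

```text
time_s: 2.8
eef_pos: [0.5117, 0.1737, 0.2001]
ee_rot: [-0.002, 1.0, -0.001, -0.003]
ft_force: [-1.2, -0.2, -0.9]
opening: 0.0425
grasp_force: 0.0
time_s: 3.3
eef_pos: [0.5143, 0.1732, 0.1513]
ee_rot: [-0.002, 1.0, 0.0, -0.0]
ft_force: [-0.5, 0.3, 0.7]
opening: 0.0427
grasp_force: 0.0
```

View pics/c2.png

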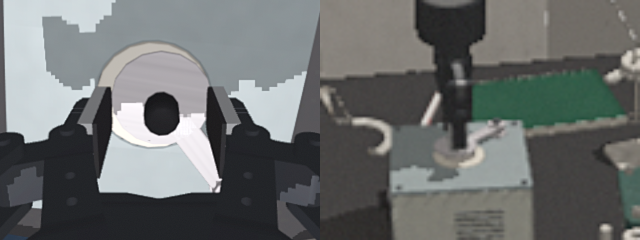

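The picture shows the knob, at crop (160,113), midway between the fingers (pads at crop x of 108 and 215), with no contact. Now I swing the cover along the arc.

```bash

python3 -m crank '{"xyz":[[0.02,0.1,0],[0.05,0.17,0],[0.08,0.24,0],[0.11,0.31,0],[0.13,0.39,0],[0.14,0.47,0],[0.13,0.555,0],[0.13,0.555,0]],"angular":[[0,0,0],[0,0,0],[0,0,0],[0,0,0],[0,0,0],[0,0,0],[0,0,0],[0,0,0]],"fingers":[0,0,0,0,0,0,0,0]}'
python3 -m crank '{"xyz":[[-0.01,0.08,0],[-0.03,0.16,0],[-0.06,0.24,0],[-0.11,0.31,0],[-0.14,0.35,0],[-0.18,0.39,0],[-0.18,0.39,0]],"angular":[[0,0,0],[0,0,0],[0,0,0],[0,0,0],[0,0,0],[0,0,0],[0,0,0]],"fingers":[0,0,0,0,0,0,0]}'
python3 -m crank '{"xyz":[[0,-0.1,0],[0,-0.1,-0.2],[0,-0.1,-0.5],[0,-0.1,-1],[0,-0.1,-1]],"angular":[[0,0,0],[0,0,0],[0,0,0],[0,0,0],[0,0,0]],"fingers":[0,0,0,0,0]}'
python3 -m crank '{"xyz":[[0.1,-0.4,-0.3],[0.2,-0.8,-0.5],[0.2,-0.8,-0.5],[0.2,-0.8,-0.5]],"angular":[[0,0,0],[0,0,0],[0,0,0],[0,0,0]],"fingers":[0,0,0,0]}'
python3 - <<'E'
from h import *; import pickle
s=readout.get_state(); print(s['eef_pos'])
c=snap('wrist','w3.png'); pickle.dump(c,open('w3.pkl','wb')); print(proj(c,[.519,.168,.12]))
E
```

```text
time_s: 4.2
eef_pos: [0.5017, 0.2298, 0.1514]
ee_rot: [-0.003, 1.0, 0.001, 0.0]
ft_force: [0.0, 0.5, 0.2]
opening: 0.0426
grasp_force: 0.0
time_s: 4.9
eef_pos: [0.5201, 0.2674, 0.1513]
ee_rot: [-0.002, 1.0, 0.0, 0.0]
ft_force: [0.5, 1.2, 0.1]
opening: 0.0427
grasp_force: 0.0
time_s: 5.4
eef_pos: [0.5229, 0.2572, 0.2581]
ee_rot: [-0.001, 1.0, 0.003, 0.005]
ft_force: [0.2, -0.1, 0.4]
opening: 0.0427
grasp_force: 0.0
time_s: 5.8
eef_pos: [0.4998, 0.1754, 0.302]
ee_rot: [-0.0, 1.0, 0.001, 0.001]
ft_force: [-0.8, 0.6, 0.3]
opening: 0.0427
grasp_force: 0.0
[0.49983248 0.17540385 0.3020281 ]
[312.50707293 249.79921465]
```

View pics/w3.png

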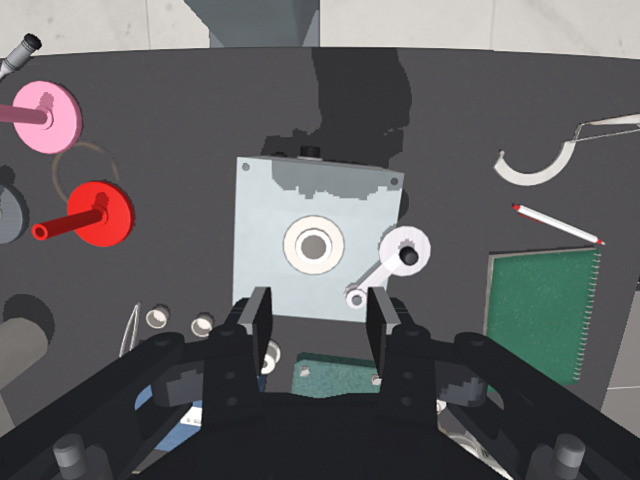

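The cover is well aside (knob at 409,256; hinge at 357,299), about 1.4 rad, and the tube's mouth is open at about (314,247). I fit the mouth precisely in all three cameras.

```bash
python3 - <<'E'
from h import *; import pickle
np.set_printoptions(precision=4,suppress=True)
c=pickle.load(open('w3.pkl','rb')); P={'w':c}
for n in('scene','side'): P[n]=snap(n); pickle.dump(P[n],open(n+'3.pkl','wb'))
tiles=[]
for n,k in P.items():
    g=cv2.cvtColor(k['image'],cv2.COLOR_BGR2GRAY); u,v=proj(k,[.519,.168,.12]).astype(int); r=36 if n=='w' else 20
    t=g[v-r:v+r,u-r:u+r]; T=cv2.resize(t,None,fx=8,fy=8,interpolation=cv2.INTER_CUBIC)
    for th in (90,120,150,180,200,215):
        m=(T<th).astype(np.uint8); cs,_=cv2.findContours(m,cv2.RETR_LIST,cv2.CHAIN_APPROX_NONE)
        for q in cs:
            if len(q)>40:
                (x,y),(a,b),_=cv2.fitEllipse(q); px=np.array([(x-3.5)/8+u-r,(y-3.5)/8+v-r])
                w=atz(k,px,.12); 
                if np.hypot(*(w[:2]-[.519,.168]))<.015 and a>20: print(n,th,px,np.array([a,b])/8,w[:2])
    tiles.append(cv2.resize(k['image'][v-r:v+r,u-r:u+r],(260,260),interpolation=cv2.INTER_CUBIC))
cv2.imwrite('pics/c3.png',np.hstack(tiles))
E
```

```text
w 150 [313.3106 246.7932] [22.7562 23.7058] [0.5161 0.1688]
w 180 [313.2268 246.7677] [23.6952 24.6194] [0.5161 0.1687]
w 180 [313.1404 248.5823] [38.2035 40.7918] [0.5178 0.1686]
w 180 [313.3326 244.8389] [59.4583 61.4536] [0.5142 0.1688]
w 200 [313.1988 246.7575] [24.2133 25.1045] [0.5161 0.1687]
w 200 [313.0206 247.3113] [37.1869 38.5445] [0.5166 0.1685]
w 200 [313.2391 244.8199] [57.7046 59.7632] [0.5142 0.1687]
w 200 [313.2985 244.7072] [60.9561 63.1075] [0.5141 0.1688]
w 215 [313.1777 246.7504] [24.5905 25.5064] [0.5161 0.1686]
w 215 [313.1204 246.1919] [36.2682 36.7623] [0.5155 0.1686]
w 215 [313.2274 244.8025] [57.152  59.2686] [0.5142 0.1687]
w 215 [312.7887 251.8468] [72.2607 76.4114] [0.521  0.1683]
scene 150 [226.9933 214.9752] [2.6095 6.8422] [0.518 0.169]
scene 180 [226.9882 215.0339] [3.9605 8.1374] [0.5178 0.1688]
scene 180 [227.1568 216.6884] [12.6765 23.2287] [0.5124 0.1625]
scene 180 [227.0261 214.3562] [45.0308 47.7047] [0.5202 0.1712]
scene 200 [226.8372 216.7481] [ 7.7618 12.1074] [0.5116 0.1629]
scene 200 [227.1535 216.7323] [11.5132 22.0299] [0.5122 0.1623]
scene 200 [226.867  213.8054] [46.0146 47.4427] [0.5218 0.1736]
scene 215 [226.8755 216.7585] [ 8.5101 13.3039] [0.5117 0.1628]
scene 215 [227.1677 216.753 ] [10.6146 21.0962] [0.5122 0.1622]
scene 215 [226.5 213.5] [47.181 47.181] [0.5223 0.1754]
side 150 [291.7802 216.0585] [2.5461 6.7176] [0.5183 0.1714]
side 180 [291.7014 218.4367] [ 4.1062 11.034 ] [0.516  0.1571]
side 180 [291.6728 215.942 ] [3.5044 7.4893] [0.518  0.1721]
side 180 [291.7216 217.4878] [ 9.8226 18.9925] [0.5169 0.1628]
side 180 [291.487  216.9914] [43.1293 48.4814] [0.5166 0.1659]
side 200 [291.535  217.4294] [ 8.3974 16.2522] [0.5164 0.1632]
side 200 [291.9028 215.9608] [45.7819 47.4727] [0.5187 0.1719]
side 215 [295.4551 215.4008] [3.6637 3.9493] [0.5295 0.1732]
side 215 [291.5746 215.6454] [46.6023 47.4238] [0.518 0.174]
```

View pics/c3.png

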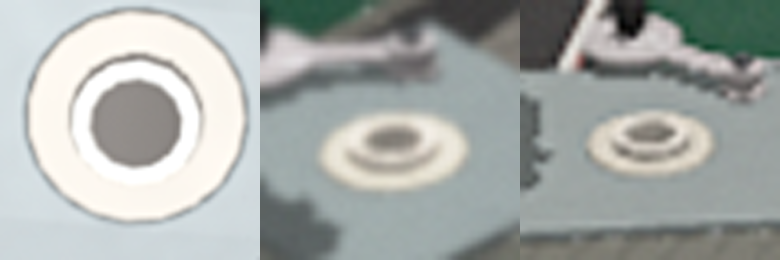

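The left tile shows the ring sharply, and the wrist fit puts the mouth at (0.516, 0.169). The scene and side tiles give about (0.518, 0.170), which agrees within the calibration. Next I go above the stand.

```bash

python3 -m crank '{"xyz":[[0,-0.4,0],[0,-0.9,0],[0,-0.9,0]],"angular":[[0,0,0],[0,0,0],[0,0,0]],"fingers":[0.4,0.4,0.4]}'
python3 -m crank '{"xyz":[[0,-0.4,0],[0,-0.9,0],[0,-0.9,0]],"angular":[[0,0,0],[0,0,0],[0,0,0]],"fingers":[0.4,0.4,0.4]}'
python3 -m crank '{"xyz":[[0,-0.4,0],[0,-0.9,0],[0,-0.9,0]],"angular":[[0,0,0],[0,0,0],[0,0,0]],"fingers":[0.4,0.4,0.4]}'
python3 -m crank '{"xyz":[[0,-0.4,0],[0,-0.8,0],[0,-0.8,0]],"angular":[[0,0,0],[0,0,0],[0,0,0]],"fingers":[0.4,0.4,0.4]}'
python3 -m crank '{"xyz":[[0,-0.4,0],[0,-0.79,0],[0,-0.79,0],[0,-0.79,0]],"angular":[[0,0,0],[0,0,0],[0,0,0],[0,0,0]],"fingers":[0.4,0.4,0.4,0.4]}'
python3 - <<'E'
from h import *; import pickle
s=readout.get_state(); print(s['eef_pos'])
c=snap('wrist','w4.png'); pickle.dump(c,open('w4.pkl','wb')); print(proj(c,[.5,-.2535,.226]),proj(c,[.5,-.2535,.012]))
E
```

```text
time_s: 6.25
eef_pos: [0.5, 0.0807, 0.3006]
ee_rot: [0.002, 1.0, -0.002, -0.001]
ft_force: [0.9, 1.1, -0.1]
opening: 0.0599
grasp_force: 0.0
time_s: 6.55
eef_pos: [0.5001, -0.0091, 0.3009]
ee_rot: [0.003, 1.0, -0.001, -0.0]
ft_force: [-0.4, -0.6, -0.3]
opening: 0.0596
grasp_force: 0.0
time_s: 6.85
eef_pos: [0.5002, -0.0991, 0.301]
ee_rot: [0.003, 1.0, -0.002, -0.0]
ft_force: [-0.6, 0.2, -0.1]
opening: 0.0597
grasp_force: 0.0
time_s: 7.15
eef_pos: [0.5004, -0.1777, 0.3009]
ee_rot: [0.002, 1.0, -0.002, -0.0]
ft_force: [-0.7, 0.5, 0.8]
opening: 0.0597
grasp_force: 0.0
time_s: 7.55
eef_pos: [0.5014, -0.2514, 0.3004]
ee_rot: [-0.001, 1.0, 0.0, -0.001]
ft_force: [0.7, 0.8, -0.3]
opening: 0.0597
grasp_force: 0.0
[ 0.50142923 -0.25136323  0.3003852 ]
[318.01456941 266.37714916] [318.52569251 210.26383823]
```

View pics/w4.png

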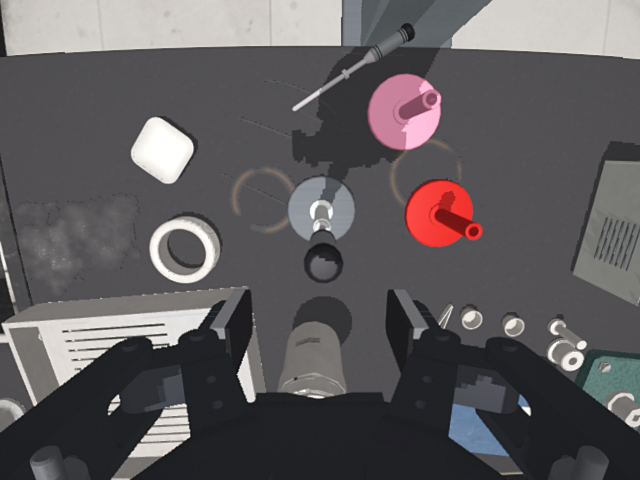

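The cap is centred at (323,262) and the dark foot at (321,209), so the probe axis is at about (0.4985, -0.251). The pink and red stands, the lying probe, the vessel (315,350) and the boat (162,150) are all clear. I descend and grip.

```bash

python3 -m crank '{"xyz":[[0.03,0,0.2],[0.03,0,0.4],[0.03,0,0.6],[0.03,0,0.8],[0.03,0,1.0],[0.03,0,1.0]],"angular":[[0,0,0],[0,0,0],[0,0,0],[0,0,0],[0,0,0],[0,0,0]],"fingers":[0.4,0.4,0.4,0.4,0.4,0.4]}'
python3 -m crank '{"xyz":[[0,0,0.05],[0,0,0.05],[0,0,0.05],[0,0,0.05],[0,0,0.05],[0,0,0.05]],"angular":[[0,0,0],[0,0,0],[0,0,0],[0,0,0],[0,0,0],[0,0,0]],"fingers":[0.4,-0.2,-1,-1,-1,-1]}' 60
```

```text
time_s: 8.2
eef_pos: [0.4972, -0.249, 0.1986]
ee_rot: [-0.003, 1.0, 0.001, -0.003]
ft_force: [-0.1, -0.0, -0.2]
opening: 0.0597
grasp_force: 0.0
time_s: 8.8
eef_pos: [0.4986, -0.2518, 0.1971]
ee_rot: [-0.002, 1.0, 0.0, 0.001]
ft_force: [-0.3, 2.3, 5.1]
opening: 0.0197
grasp_force: 58.6
```

```bash

python3 -m crank '{"xyz":[[0,0,-0.1],[0,0,-0.25],[0,0,-0.4],[0,0,-0.55],[0,0,-0.7],[0,0,-0.7]],"angular":[[0,0,0],[0,0,0],[0,0,0],[0,0,0],[0,0,0],[0,0,0]],"fingers":[-1,-1,-1,-1,-1,-1]}'
python3 -m crank '{"xyz":[[0,0,-0.15],[0,0,-0.3],[0,0,-0.45],[0,0,-0.6],[0,0,-0.75],[0,0,-0.75]],"angular":[[0,0,0],[0,0,0],[0,0,0],[0,0,0],[0,0,0],[0,0,0]],"fingers":[-1,-1,-1,-1,-1,-1]}'
python3 - <<'E'
from h import *; import pickle
s=readout.get_state(); p=s['eef_pos'];print(p, s['grasp_force'])
T=[]
for n in('scene','side','wrist'):
    c=snap(n); pickle.dump(c,open(n+'5.pkl','wb')); 
    a=proj(c,[p[0],p[1],p[2]-.003-.176]);g=proj(c,p); print(n,a,g)
    m=((a+g)/2).astype(int); 
    if n=='wrist': T.append(cv2.resize(c['image'][120:420,200:440],(320,400)))
    else: T.append(cv2.resize(c['image'][m[1]-50:m[1]+50,m[0]-30:m[0]+30],(240,400),interpolation=cv2.INTER_CUBIC)); print('crop',m-[30,50])
cv2.imwrite('pics/c5.png',np.hstack(T))
E
```

```text
time_s: 9.4
eef_pos: [0.4987, -0.2527, 0.2691]
ee_rot: [-0.001, 1.0, -0.0, 0.002]
ft_force: [0.2, 1.7, 0.7]
opening: 0.0196
grasp_force: 60.3
time_s: 10.0
eef_pos: [0.4985, -0.2536, 0.3432]
ee_rot: [-0.001, 1.0, -0.001, 0.002]
ft_force: [-0.1, -0.4, -1.3]
opening: 0.0194
grasp_force: 58.4
[ 0.49848161 -0.25363978  0.3432221 ] 58.374472748819244
scene [360.67508793 267.14426156] [365.84117905 189.7207896 ]
crop [333 178]
side [308.32215923 288.44114148] [306.68701464 219.46595552]
crop [277 203]
wrist [319.8852434  232.17403505] [320.46990108 334.47968996]
```

View pics/c5.png

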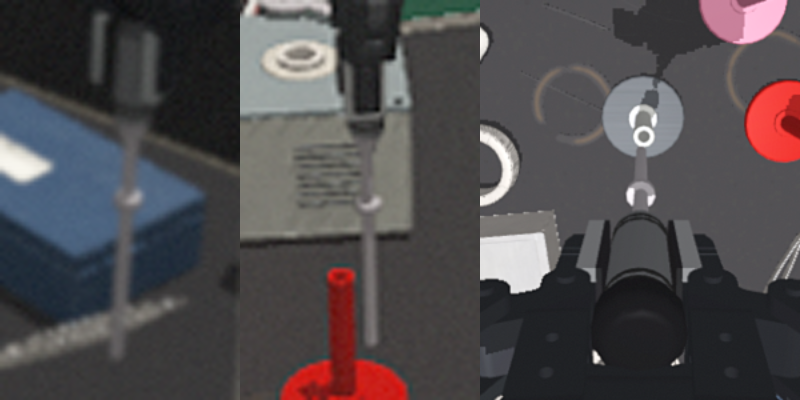

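The probe is held upright with the collar and rod visible in all tiles (scene tip about 362,267; side tip about 310,289), and the tip is about 0.16 m up. I carry it to above the tube.

```bash

python3 -m crank '{"xyz":[[0,0.2,0],[-0.02,0.5,0],[-0.04,0.85,0],[-0.04,0.85,0]],"angular":[[0,0,0],[0,0,0],[0,0,0],[0,0,0]],"fingers":[-1,-1,-1,-1]}'
python3 -m crank '{"xyz":[[0,0.3,0],[-0.02,0.6,0],[-0.04,0.85,0],[-0.04,0.85,0]],"angular":[[0,0,0],[0,0,0],[0,0,0],[0,0,0]],"fingers":[-1,-1,-1,-1]}'
python3 -m crank '{"xyz":[[0,0.3,0],[-0.02,0.6,0],[-0.04,0.85,0],[-0.04,0.85,0]],"angular":[[0,0,0],[0,0,0],[0,0,0],[0,0,0]],"fingers":[-1,-1,-1,-1]}'
python3 -m crank '{"xyz":[[0,0.3,0],[-0.02,0.6,0],[-0.03,0.85,0],[-0.03,0.85,0]],"angular":[[0,0,0],[0,0,0],[0,0,0],[0,0,0]],"fingers":[-1,-1,-1,-1]}'
python3 -m crank '{"xyz":[[0,0.3,0],[-0.02,0.6,0],[-0.03,0.83,0],[-0.03,0.83,0],[-0.03,0.83,0],[-0.03,0.83,0]],"angular":[[0,0,0],[0,0,0],[0,0,0],[0,0,0],[0,0,0],[0,0,0]],"fingers":[-1,-1,-1,-1,-1,-1]}'
python3 - <<'E'
from h import *; import pickle
s=readout.get_state(); p=s['eef_pos'];print(p, Ro.from_quat(s['ee_rot']).as_matrix()[:,2])
T=[]
for n in('scene','side','wrist'):
    c=snap(n); pickle.dump(c,open(n+'6.pkl','wb')); 
    a=proj(c,[p[0],p[1],p[2]-.179]);b=proj(c,[.517,.169,.12]); print(n,a,b,proj(c,[p[0],p[1],p[2]-.179+.095]))
    m=((a+b)/2).astype(int); w=(26,40) if n!='wrist' else (52,80); m=m+[0,-12] if n!='wrist' else m+[0,12]
    T.append(cv2.resize(c['image'][m[1]-w[1]:m[1]+w[1],m[0]-w[0]:m[0]+w[0]],(260,400),interpolation=cv2.INTER_CUBIC)); print('crop',m-w)
cv2.imwrite('pics/c6.png',np.hstack(T))
E
```

```text
time_s: 10.55
eef_pos: [0.502, -0.162, 0.3398]
ee_rot: [-0.005, 1.0, 0.001, -0.001]
ft_force: [-0.0, 0.6, -1.3]
opening: 0.0192
grasp_force: 58.9
time_s: 10.95
eef_pos: [0.5055, -0.0786, 0.3401]
ee_rot: [-0.005, 1.0, 0.001, -0.001]
ft_force: [0.2, 0.6, -1.6]
opening: 0.0193
grasp_force: 59.0
time_s: 11.35
eef_pos: [0.5092, 0.0056, 0.3403]
ee_rot: [-0.004, 1.0, 0.0, -0.001]
ft_force: [-0.4, 0.6, -0.7]
opening: 0.0194
grasp_force: 59.1
time_s: 11.75
eef_pos: [0.5118, 0.0901, 0.3404]
ee_rot: [-0.004, 1.0, 0.0, -0.001]
ft_force: [-0.1, -1.0, -1.6]
opening: 0.0192
grasp_force: 59.1
time_s: 12.35
eef_pos: [0.5151, 0.1683, 0.341]
ee_rot: [-0.0, 1.0, -0.001, -0.0]
ft_force: [0.0, -0.6, -1.7]
opening: 0.0196
grasp_force: 59.1
[0.51507244 0.16830082 0.34103507] [-2.06502857e-04 -1.23594843e-03 -9.99999215e-01]
scene [225.1468743  200.83029986] [226.71862705 215.12743555] [222.36677972 165.94141223]
crop [199 155]
side [290.33634444 203.94519564] [291.46677214 216.48008185] [289.12974893 173.92316812]
crop [264 158]
wrist [320.27547205 230.7071823 ] [320.85430306 223.58839402] [320.63029221 263.44703658]
crop [268 159]
```

View pics/c6.png

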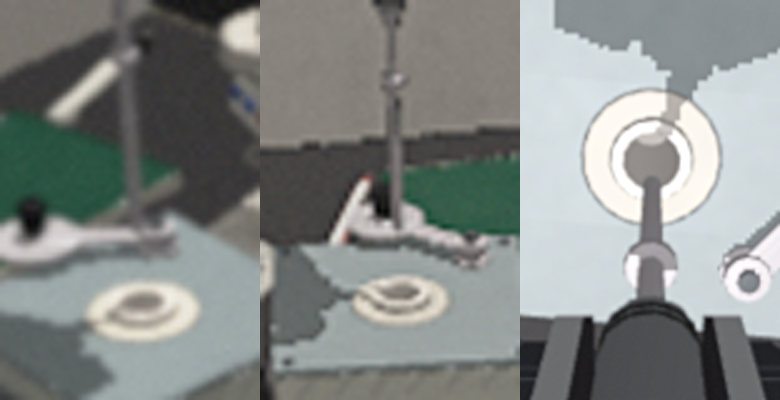

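The tip hangs just above the open mouth: wrist tip about (321,231) against a bore centre of (321,223), with the cover aside. I measure the rod axis at subpixel level by differencing against the earlier frames.

```bash
cat > rod.py <<'E'
from h import *; import pickle,sys
def rod(n,c,p,tipz,z0,z1):
    b=pickle.load(open(n+'3.pkl','rb'))['image'].astype(float); D=np.abs(c['image'].astype(float)-b).sum(2)
    out=[]
    for z in np.linspace(z0,z1,25):
        u,v=proj(c,[p[0],p[1],z]); v=int(round(v)); 
        q=np.array([np.interp(v,[proj(c,[p[0],p[1],zz])[1] for zz in (.4,.05)],[proj(c,[p[0],p[1],zz])[0] for zz in (.4,.05)])]) [0]
        x=np.arange(int(q)-7,int(q)+9); w=D[v,x]; w=np.where(w>60,w,0)
        if w.sum()>0: out.append(((w*x).sum()/w.sum()-q, (w>0).sum()))
    return np.array(out)
if __name__=='__main__':
    np.set_printoptions(precision=2,suppress=True)
    p=[.51507,.16830,.341]; tz=p[2]-.179
    for n in('scene','side'):
        c=pickle.load(open(n+'6.pkl','rb')); 
        for a,b in ((tz+.005,tz+.085),(tz+.102,tz+.125)):
            o=rod(n,c,p,tz,a,b); print(n,o.T)
        for e in ([.002,0,0],[0,.002,0]): print('du per 2mm',proj(c,np.array(p)+e)-proj(c,p))
E
python3 rod.py
```

```text
scene [[1.84 0.32 0.49 0.57 0.64 0.75 0.8  0.86 0.87 1.02 1.09 0.43 0.49 0.93
  0.7  0.72 0.72 0.81 0.92 0.97 1.13]
 [1.   1.   3.   3.   3.   3.   3.   3.   3.   3.   3.   3.   3.   4.
  3.   3.   3.   3.   3.   3.   1.  ]]
scene [[ 1.07  1.07  1.07  1.17  1.17  1.27  1.27  1.27 -2.42 -2.42 -2.42 -1.25
  -1.25 -1.25  0.03  0.03  0.8   0.8   0.8   0.94  0.94  0.94  1.22  1.22
   1.24]
 [ 4.    4.    4.    2.    2.    2.    2.    2.    5.    5.    5.    8.
   8.    8.   10.   10.   11.   11.   11.   11.   11.   11.   10.   10.
  10.  ]]
du per 2mm [ 0.64 -0.25]
du per 2mm [-0.58 -0.21]
side [[0.7  0.7  1.12 0.5  0.41 0.73 0.8  0.86 0.92 0.65 0.65 1.1  1.14 1.21
  1.17 0.92 0.47 0.5  0.63 0.7  0.98 1.64 1.28]
 [3.   3.   2.   3.   2.   3.   3.   3.   3.   2.   2.   3.   3.   3.
  3.   2.   3.   3.   3.   3.   3.   3.   2.  ]]
side [[ 0.37  0.97  0.97  0.97  1.01  1.01  1.01  1.05  1.05  1.05  1.05 -4.32
  -4.32 -4.32 -4.46 -4.46 -4.46 -4.45 -4.45 -4.45 -4.43 -4.43 -4.43 -4.43
  -4.43]
 [ 2.    1.    1.    1.    1.    1.    1.    1.    1.    1.    1.    7.
   7.    7.    8.    8.    8.    8.    8.    8.    8.    8.    8.    8.
   8.  ]]
du per 2mm [ 0.73 -0.06]
du per 2mm [-0.1  -0.27]
```

The scene and side differencing and the wrist view agree that about +0.7 mm in x and +0.4 mm in y is needed. I apply that and lower slowly to half depth, then check.

```bash

python3 -m crank '{"xyz":[[-0.01,0.004,0],[-0.01,0.004,0.05],[-0.01,0.004,0.15],[-0.01,0.004,0.27],[-0.01,0.004,0.4],[-0.01,0.004,0.52],[-0.01,0.004,0.6],[-0.01,0.004,0.6]],"angular":[[0,0,0],[0,0,0],[0,0,0],[0,0,0],[0,0,0],[0,0,0],[0,0,0],[0,0,0]],"fingers":[-1,-1,-1,-1,-1,-1,-1,-1]}'
python3 -m crank '{"xyz":[[0,0,0],[0,0,0.0],[0,0,0.0]],"angular":[[0,0,0],[0,0,0],[0,0,0]],"fingers":[-1,-1,-1]}'
python3 - <<'E'
from h import *; import pickle
s=readout.get_state(); p=s['eef_pos'];print(p, s['ft_force'],Ro.from_quat(s['ee_rot']).as_matrix()[:,2])
T=[]
for n in('scene','side','wrist'):
    c=snap(n); pickle.dump(c,open(n+'7.pkl','wb')); 
    a=proj(c,[p[0],p[1],p[2]-.181+.095]);b=proj(c,[.517,.169,.12]); print(n,'collar',a,'mouth',b)
    m=((a+b)/2).astype(int); w=(26,40) if n!='wrist' else (52,80)
    T.append(cv2.resize(c['image'][m[1]-w[1]:m[1]+w[1],m[0]-w[0]:m[0]+w[0]],(260,400),interpolation=cv2.INTER_CUBIC)); print('crop',m-w)
cv2.imwrite('pics/c7.png',np.hstack(T))
E
```

```text
time_s: 13.3
eef_pos: [0.5149, 0.171, 0.2796]
ee_rot: [-0.002, 1.0, -0.001, -0.001]
ft_force: [-0.2, -0.3, -0.1]
opening: 0.0195
grasp_force: 59.1
time_s: 13.6
eef_pos: [0.516, 0.1713, 0.2819]
ee_rot: [-0.002, 1.0, 0.0, 0.001]
ft_force: [0.5, 0.3, -2.2]
opening: 0.0198
grasp_force: 59.1
[0.51600752 0.17128939 0.28188557] [ 0.51287317  0.3174236  -2.19745524] [ 1.12443865e-03  5.44786113e-04 -9.99999219e-01]
scene collar [223.61290639 188.17322731] mouth [226.71862705 215.12743555]
crop [199 161]
side collar [290.09610014 192.97267748] mouth [291.46677214 216.48008185]
crop [264 164]
wrist collar [321.49874699 262.66461123] mouth [318.22219298 236.2374027 ]
crop [267 169]
```

View pics/c7.png

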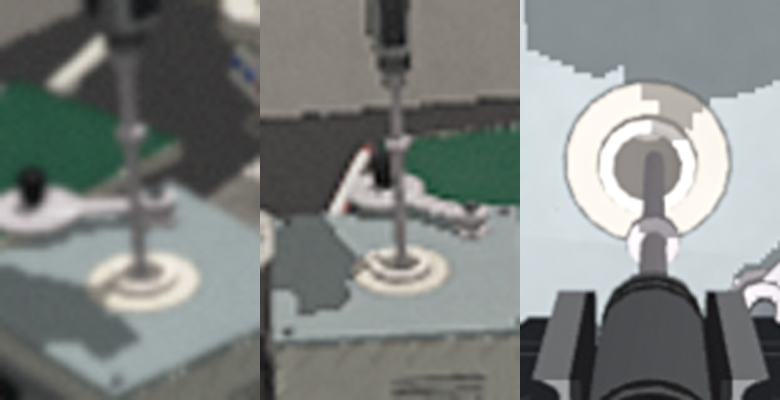

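In the wrist tile the rod tip is inside the bore, about 3 px to the right of its centre, which matches the TCP's y reading (0.1713 against 0.1687). I am now past the 10 pictures allowed (12 viewed), so from here I check by numbers only. I correct y by -2.5 mm before going deeper.

```bash

python3 -m crank '{"xyz":[[0,-0.01,0],[0,-0.025,0],[0,-0.025,0],[0,-0.025,0],[0,-0.025,0]],"angular":[[0,0,0],[0,0,0],[0,0,0],[0,0,0],[0,0,0]],"fingers":[-1,-1,-1,-1,-1]}'
python3 - <<'E'
from h import *; import pickle
from rod import rod
np.set_printoptions(precision=4,suppress=True)
s=readout.get_state(); p=s['eef_pos'];print(p,s['ft_force'])
c=snap('wrist'); k=cv2.cvtColor(c['image'],cv2.COLOR_BGR2GRAY)
u,v=proj(c,[.516,.1687,.12]).astype(int); T=cv2.resize(k[v-45:v+20,u-40:u+40],None,fx=8,fy=8,interpolation=cv2.INTER_CUBIC)
for th in(180,200,215):
    for q in cv2.findContours((T<th).astype(np.uint8),cv2.RETR_LIST,cv2.CHAIN_APPROX_NONE)[0]:
        if len(q)>120:
            h=cv2.convexHull(q); (x,y),(a,b),_=cv2.fitEllipse(h) if len(h)>5 else ((0,0),(0,0),0); print(th,(x-3.5)/8+u-40,(y-3.5)/8+v-45,a/8,b/8,atz(c,[(x-3.5)/8+u-40,(y-3.5)/8+v-45],.12)[:2])
for n in('scene','side'):
    c=snap(n); o=rod(n,c,p,0,p[2]-.181+.055,p[2]-.181+.088); print(n,np.median(o[:,0]))
E
```

```text
time_s: 14.25
eef_pos: [0.5157, 0.1687, 0.2813]
ee_rot: [-0.002, 1.0, 0.0, 0.0]
ft_force: [-1.2, -0.4, -2.3]
opening: 0.0194
grasp_force: 59.1
[0.5157 0.1687 0.2813] [-1.2081 -0.356  -2.2641]
180 346.61773681640625 239.59362030029297 14.013080596923828 32.60478973388672 [0.5194 0.1908]
180 320.51502227783203 237.96630096435547 26.688711166381836 33.53291320800781 [0.5181 0.1683]
180 329.0508804321289 210.11768531799316 11.558897972106934 26.75322151184082 [0.494  0.1754]
180 318.0968933105469 201.7123508453369 78.98677062988281 106.82766723632812 [0.4869 0.1662]
200 319.63399505615234 199.11246871948242 80.26055908203125 151.60824584960938 [0.4848 0.1675]
215 319.6490249633789 201.4400405883789 80.5256576538086 147.65243530273438 [0.4867 0.1675]
scene 0.6178684252587914
side 0.6387052360736902
```

Centred: the rod is within about 0.5 mm of the axis. I continue lowering in two stages.

```bash

python3 -m crank '{"xyz":[[0,0,0.05],[0,0,0.12],[0,0,0.2],[0,0,0.3],[0,0,0.38],[0,0,0.45],[0,0,0.45],[0,0,0.45]],"angular":[[0,0,0],[0,0,0],[0,0,0],[0,0,0],[0,0,0],[0,0,0],[0,0,0],[0,0,0]],"fingers":[-1,-1,-1,-1,-1,-1,-1,-1]}'
python3 - <<'E'
from h import *
from rod import rod
for i in range(3): 
    s=readout.get_state(); p=s['eef_pos'];print(p,s['ft_force'],Ro.from_quat(s['ee_rot']).as_matrix()[:,2])
    n=['scene','side','wrist'][i]; c=snap(n)
    if i<2:
        o=rod(n,c,p,0,.124,p[2]-.181+.088); print(n,np.median(o[:,0]))
        # collar height: widths along the rod
        zs=np.arange(.125,.2,.0025); w=[rod(n,c,p,0,z,z) for z in zs]; print([(round(z,4),int(a[0,1])) for z,a in zip(zs,w) if len(a)])
E
```

```text
time_s: 15.2
eef_pos: [0.5158, 0.1687, 0.2362]
ee_rot: [-0.002, 1.0, -0.0, -0.0]
ft_force: [0.5, 0.0, -1.2]
opening: 0.0196
grasp_force: 59.1
[0.51575368 0.16865123 0.23619179] [ 0.51018965  0.03032771 -1.16606448] [-6.57961736e-05 -1.13163672e-04 -9.99999991e-01]
scene 0.8300959043640717
[(np.float64(0.125), 3), (np.float64(0.1275), 3), (np.float64(0.13), 4), (np.float64(0.1325), 3), (np.float64(0.135), 3), (np.float64(0.1375), 3), (np.float64(0.14), 4), (np.float64(0.1425), 4), (np.float64(0.145), 4), (np.float64(0.1475), 2), (np.float64(0.1525), 3), (np.float64(0.155), 2), (np.float64(0.1575), 3), (np.float64(0.16), 3), (np.float64(0.1625), 3), (np.float64(0.165), 4), (np.float64(0.1675), 1), (np.float64(0.1825), 1), (np.float64(0.185), 3), (np.float64(0.1875), 3), (np.float64(0.19), 3), (np.float64(0.1925), 4)]
[0.51590549 0.16870486 0.23649072] [ 0.4656849   0.07637329 -1.21766315] [ 4.43619996e-04  1.51352289e-04 -9.99999890e-01]
side -1.8979788529916846
[(np.float64(0.125), 7), (np.float64(0.1275), 8), (np.float64(0.13), 8), (np.float64(0.1325), 5), (np.float64(0.135), 3), (np.float64(0.1375), 2), (np.float64(0.14), 2), (np.float64(0.1425), 2), (np.float64(0.145), 2), (np.float64(0.1475), 4), (np.float64(0.15), 4), (np.float64(0.1525), 4), (np.float64(0.155), 4), (np.float64(0.1575), 2), (np.float64(0.16), 3), (np.float64(0.1625), 3), (np.float64(0.165), 2), (np.float64(0.1675), 3), (np.float64(0.17), 3), (np.float64(0.1725), 3), (np.float64(0.175), 2), (np.float64(0.1775), 3), (np.float64(0.18), 3), (np.float64(0.1825), 3), (np.float64(0.185), 3), (np.float64(0.1875), 3), (np.float64(0.19), 4), (np.float64(0.1925), 4), (np.float64(0.195), 4), (np.float64(0.2), 2)]
[0.51598288 0.16875363 0.23669568] [ 0.06864213 -0.47917748 -0.67968361] [ 8.07360054e-04  3.63684092e-04 -9.99999608e-01]
```

The side camera puts the collar at z of about 0.151, as expected. 30.5 mm remain.

```bash

python3 -m crank '{"xyz":[[0,0,0.04],[0,0,0.1],[0,0,0.16],[0,0,0.22],[0,0,0.27],[0,0,0.305],[0,0,0.305],[0,0,0.305]],"angular":[[0,0,0],[0,0,0],[0,0,0],[0,0,0],[0,0,0],[0,0,0],[0,0,0],[0,0,0]],"fingers":[-1,-1,-1,-1,-1,-1,-1,-1]}'
python3 -m crank '{"xyz":[[0,0,0],[0,0,0],[0,0,0],[0,0,0],[0,0,0]],"angular":[[0,0,0],[0,0,0],[0,0,0],[0,0,0],[0,0,0]],"fingers":[-1,-1,-1,-1,-1]}'
python3 - <<'E'
from h import *
from rod import rod
s=readout.get_state(); p=s['eef_pos'];print(p,s['ft_force'],s['moment'],Ro.from_quat(s['ee_rot']).as_matrix()[:,2])
for n in ('scene','side'):
    c=snap(n); o=rod(n,c,p,0,.128,p[2]-.181+.125); print(n,o.T.round(2), readout.get_state()['eef_pos'])
c=snap('wrist'); cv2.imwrite('pics/final_wrist.png',c['image'])
E
```

```text
time_s: 16.15
eef_pos: [0.5158, 0.1687, 0.2058]
ee_rot: [-0.002, 1.0, 0.0, 0.0]
ft_force: [0.2, 0.0, -1.2]
opening: 0.0196
grasp_force: 59.1
time_s: 16.65
eef_pos: [0.5157, 0.1687, 0.2059]
ee_rot: [-0.002, 1.0, 0.0, 0.0]
ft_force: [0.4, -0.6, -1.3]
opening: 0.0195
grasp_force: 59.1
[0.51565878 0.16865904 0.20585182] [ 0.40819745 -0.61452656 -1.33583003] [-0.01975825 -0.01524382  0.04724837] [ 6.51965971e-05  4.34577354e-05 -9.99999997e-01]
scene [[0.67 0.8  0.8  0.8  0.85 0.85 0.85 0.9  0.9  0.9  0.95 0.95 0.95 0.95
  1.   1.   1.   1.04 1.04 1.04 1.21 1.21 1.21]
 [3.   3.   3.   3.   3.   3.   3.   3.   3.   3.   3.   3.   3.   3.
  3.   3.   3.   3.   3.   3.   1.   1.   1.  ]] [0.51568899 0.16864827 0.20583826]
side [[-3.67 -3.67 -3.67 -3.44 -3.44 -3.44 -3.44 -4.06 -4.06 -4.06 -3.53 -3.53
  -3.53 -3.53 -2.97 -2.97 -2.97 -2.97 -1.49 -1.49 -1.49  0.9   0.9   0.9
   0.9 ]
 [ 9.    9.    9.    7.    7.    7.    7.    5.    5.    5.    4.    4.
   4.    4.    5.    5.    5.    5.    3.    3.    3.    2.    2.    2.
   2.  ]] [0.51568948 0.16867339 0.20580828]
```

The pose is stable, the collar is at z of about 0.120, and there is no contact force. Handing in.

```bash
python3 -c "
from workcell import close_job; print(close_job())"
```

```text
the job is handed in; nothing more can be done
None
```

I handed the job in at about 17 s with the cover swung aside (about 1.4 rad) and the probe held upright, about 0.5 mm off the tube axis by my last measurement, its collar level with the rim (z about 0.120 m). I saw no contact force; the hand-in returned no verdict, and I viewed 12 pictures, over the limit of 10.

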